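# Slide a potted coil along the rail into the test nest

## Robot

A 7-joint arm with a two-finger parallel gripper is mounted at the origin on the work surface. World frame = base frame: x ahead of the robot, y to its left, z up, the work surface at z = 0. Lengths are in m, angles in rad, forces in N, time in s.
With the tool pointing down it reaches from about 0.425 to 0.95 m from the base axis. Payload 4.7 kg.
Tool frame: the origin (TCP) lies between the finger pads; the fingertips stand 25 mm ahead of it and the grasp point (between the pads) lies 6 mm ahead of it; z points along the fingers, x is the direction in which the jaws open and shut, and the axes are right-handed (so a half turn about z gives the same grasp; the last joint's range is limited). The gripper opens to 87 mm and grips with 3 to 60 N. Pads are 19 mm wide; open, the fingers measure 117 mm over their backs; the gripper's body (75 mm by 190 mm) begins 51 mm behind the grasp point.
Start: joints at [-1.298, 0.469, -0.049, 1.532, 0.024, 1.141, -0.082], TCP at [0.201, 0.645, 0.248] pointing down, gripper open.
Joint ranges: [-2.59, 2.59], [-0.33, 1.99], [-1.39, 1.29], [0.1, 2.45], [-1.04, 4.18], [0.21, 1.99], [-2.66, 2.66]. Speed limits (rad/s): [2.57, 2.57, 3.14, 3.14, 3.14, 3.14, 3.14].

## Interface

Orientations are given as a unit quaternion [w, x, y, z].
In Python, from plant import robot gives the robot as it stands.
- The arm moves only by the tool arm_command, never from a script. Its argument "deltas" is a list of rows, each a list of 4 numbers: the shift along the tool's x, y, z in mm, then the turn about the tool's z in rad. A call has 1 to 5 rows; each row shifts and turns the pose as measured when the row begins, along the tool's axes as they then stand; what a row does not reach is not made up. A row lasts 1/12 s, in which the tool goes at most 41.7 mm and 7.16 degrees, less where a joint would pass 70% of its speed; a pose out of reach is approached as far as the arm can. A call with a gripper value outside its range is refused whole. "gripper" is the opening, from -1 (shut) to 1 (fully open), set as the call begins (left out, the last holds). The fingers move at their own pace and stop on an object; the grip force is fixed at half the most. Time passes only in rows, so rows that do not move let the fingers close. It gives the time, the measured TCP pose, the force and the opening at its end, in the units of the state.
- robot.get_state(): the state, without advancing time (a new reading comes with each control period).
- robot.read_camera(name): name is "side" or "top" or "wrist"; returns a dict with "img" (420x560x3 uint8, blue, green, red), "vfov" (degrees; the focal length in pixels is half the picture's height over the tangent of half this angle, whatever the lens; pixels are square), "cx", "cy" (the principal point, pixels), "position" and "rotation" of the camera in the world. Camera axes: x right, y down, z forward; pixel columns grow to the right and rows downward; lengths in m; the calibration is good to about 2 mm. A picture is of the moment at which its call begins. There is no depth.
- robot.hand_in(): hands the job in, once; it reports no verdict.
The state is a dict: "t": time; "qpos": joint angles; "qvel": joint speeds; "effort": joint torques, N m; "position": TCP position; "ee_rot": TCP orientation; "wrist_force": force on the tool from outside, world axes, zero at the start; "moment": the same for the moment, N m; "opening": opening from 0.0 (shut) to 1.0 (fully open).
Only numpy, scipy, OpenCV 4.12 (cv2) and the standard library are available. Lean on these libraries where they do the work, as an engineer would, in place of code of your own. Each camera call takes 0.05 s, during which the arm holds its last target.

## Task

Without picking it up, bring the round black coil home into the corner nest of the inductance test jig. With the fingertips, first push it across the plate until it touches the rail near where it lies; then slide it along the rail, keeping it against the rail all the way, into the corner until it touches both the rail and the end stop, and leave it there. Do not lift or tip the coil, and leave the bobbin, solder spool, flux bottle and screwdriver where they are.

Things in the scene. Friction and masses are not known exactly. Their poses are not given: they have to be found in the camera images.
- coil: the part to slide: a loose, solid black plastic disc lying flat on the jig plate, 44 mm diameter, 20 mm high, a thin grey ring and small brass dot on its flat top, about 110 g, smooth (friction about 0.3 on plate, rail and fingers); origin at the centre of its underside; its yaw means nothing
- jig: the fixed test jig, yaw up to 25 degrees either way: grey plate 150 mm (own x) by 250 mm (own y), 8 mm thick; origin at the centre of its underside, on the bench. An aluminium rail runs along the whole far (+x) edge; an end stop closes the +y end and meets the rail in the corner. The coil starts on the -y half of the plate, well away from the rail
- rail_mid (a point): middle of the rail's inner face, at its foot (x = +63, y = 0 mm of the jig, plate's surface). The rail is 12 mm thick and 14 mm high above the plate. The end stop is as high and thick, its inner face at y = +113 mm of the jig, and it reaches from the rail to x = -17 mm
- lip_end (a point): open (-y) end of the short lip, at its foot on the plate, on the lip's face that looks at the rail (x = +14, y = +93 mm of the jig). The lip is parallel to the rail, 20 mm long (up to the end stop), 7 mm thick, 10 mm high above the plate; lip and rail make the corner nest, 49 mm wide, open towards -y
- nest (a point): where the centre of the coil's underside lies when home: on the plate's surface, 8 mm above the bench, x = +41, y = +91 mm of the jig; marked by a flat copper disc, 34 mm in diameter. Axes as the jig's: +x square into the rail, +y along the rail into the end stop. The coil touches the rail when its x in this frame is 0, the stop when its y is 0
- bobbin: leave alone: a loose upright bobbin, white flanges 24 mm in diameter, copper middle, 32 mm high, standing on the jig plate on its near (-x), +y part; origin at the centre of its underside
- spool: leave alone: a loose solder spool 58 mm in diameter, 42 mm high, upright on the bench right (-y) of the jig; origin at the centre of its underside
- flux: leave alone: a loose flux bottle 40 mm in diameter, 85 mm high, upright on the bench left (+y) of the jig; origin at the centre of its underside
- driver: leave alone: a loose screwdriver lying on the bench left (+y) of the jig, beyond the flux bottle, its long axis along its own x
There are look-alikes about, which are no part of the job. Of the things that look like the coil, the middle-sized one is meant.

How it is judged:
On the way:
1. the coil is against the rail (within 3 mm), still more than 90 mm short of home along it (x of coil in the frame of nest above -0.003 m and y of coil in the frame of nest below -0.09 m), for 0.2 s.
At the end, for the whole second after the job is handed in: the coil lies flat and still on the plate in the nest, within 3 mm of touching the rail and within 3 mm of touching the end stop (x of coil in the frame of nest between -0.003 and 0.003 m and y of coil in the frame of nest between -0.003 and 0.003 m and z of coil in the frame of nest below 0.003 m and angle between coil's own z axis and vertical below 0.08 rad and linear speed of coil below 0.01 m/s).
It fails at once if the coil is lifted more than 6 mm off the plate (z of coil in the frame of nest above 0.006 m).
It fails at once if the coil is tipped by more than 0.25 rad (angle between coil's own z axis and vertical above 0.25 rad).
It fails at once if the coil is more than 6 mm off the rail within the last 100 mm before home (y of coil in the frame of nest above -0.1 m and x of coil in the frame of nest below -0.006 m).
It fails at once if a bystander is moved by more than 15 mm (distance of any of bobbin, spool, flux, driver from where it was at the start of the episode above 0.015 m).
It also fails if it takes over 45 s, if anything falls off the work surface, if the arm or the gripper's body presses on something with over 40 N, if the wrist force passes 120 N, or if a joint passes its speed limit or range.

## Working session

There is one attempt and no reset: what is moved stays moved. The work goes in short steps, Python scripts to look and compute and a tool call to move; the robot and the scene stay as the last step left them, time stands still between calls to the robot, and variables do not carry over. Pictures are saved under pics/ and viewed, and the job is handed in when it is done.

Besides the shell and the picture viewer there is one more tool, called by a JSON object that holds its "name" and its "arguments". arm_command: Moves the arm, as the interface text tells. Its arguments: {"type":"object","properties":{"deltas":{"type":"array"},"gripper":{"type":"number"}},"required":["deltas"]}

```bash
mkdir -p pics; cat > h.py <<'E'
import numpy as np, cv2, json, pickle
from plant import robot
def snap(n,f):
    c=robot.read_camera(n); cv2.imwrite('pics/'+f,c['img']); pickle.dump(c,open('pics/'+f+'.pkl','wb')); return c
def ray(c,u,v,z):
    f=c['img'].shape[0]/2/np.tan(np.radians(c['vfov'])/2)
    d=np.array(c['rotation'])@np.array([(u-c['cx'])/f,(v-c['cy'])/f,1]); p=np.array(c['position'])
    return p+d*(z-p[2])/d[2]
def proj(c,P):
    f=c['img'].shape[0]/2/np.tan(np.radians(c['vfov'])/2)
    q=np.array(c['rotation']).T@(np.array(P)-np.array(c['position']))
    return c['cx']+f*q[0]/q[2], c['cy']+f*q[1]/q[2]
E
python3 - <<'E'
from h import *
for n in ['top','side','wrist']:
    c=snap(n,n+'0.png'); print(n,c['vfov'],c['cx'],c['cy'],c['position'],np.round(c['rotation'],3).tolist(), [k for k in c])
print(robot.get_state())
E
```

```text
top 50.9140565803432 288.76763211730594 203.04357044052068 [0.37567354 0.02816075 1.02700615] [-0.078, 0.71, -0.696, 0.076] ['img', 'vfov', 'cx', 'cy', 'position', 'rotation']
side 50.86997091551035 279.61312900037467 211.01356817573225 [ 0.16304879 -0.80950494  0.7891802 ] [-0.426, 0.878, -0.199, 0.092] ['img', 'vfov', 'cx', 'cy', 'position', 'rotation']
wrist 65.65702819661121 279.6999059295944 210.26646263043924 [0.11936982 0.66918346 0.3834374 ] [0.126, 0.796, 0.586, 0.091] ['img', 'vfov', 'cx', 'cy', 'position', 'rotation']
{'t': 0.15, 'qpos': array([-1.29789795,  0.46926601, -0.04858334,  1.53341688,  0.02411094,
        1.14103332, -0.08229239]), 'qvel': array([-6.49518079e-04, -2.68525874e-03,  1.80381130e-03, -4.69208467e-03,
        5.68783372e-04,  1.06932442e-03, -6.22287330e-05]), 'effort': array([ 5.19314563e-04, -5.08425343e+01, -8.09888332e-02, -2.36420238e+01,
       -6.13392424e-02,  3.56624555e-02,  1.19403785e-04]), 'position': array([0.20049974, 0.64408393, 0.24673495]), 'ee_rot': array([ 4.81539201e-04,  8.05360441e-01,  5.92784927e-01, -5.99381941e-04]), 'wrist_force': array([-0.3064669 , -0.00762434,  0.38758493]), 'moment': array([-0.0007756 , -0.0028564 ,  0.04918982]), 'opening': 0.9997033373398875}
```

View pics/top0.png

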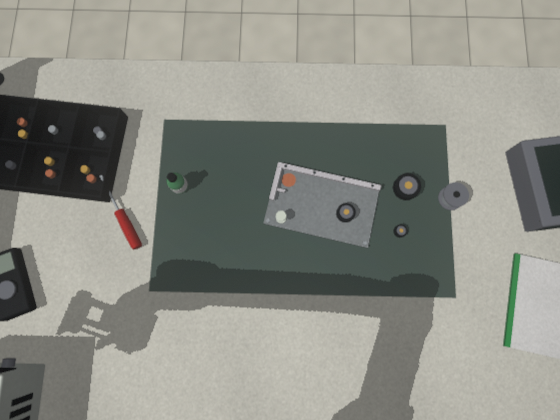

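View pics/side0.png

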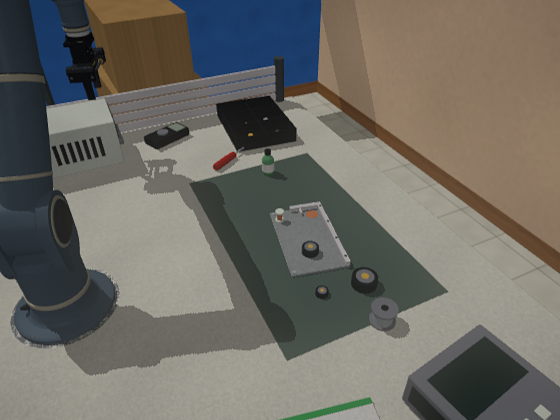

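Coil candidates in the top view are a large one at (408,186), a middle-sized one on the plate at (346,212) and a small one at (401,230). I choose the middle one and will check it in a close crop.

```bash
python3 - <<'E'
import cv2
i=cv2.imread('pics/top0.png')[150:260,255:430]
cv2.imwrite('pics/topc.png',cv2.resize(i,None,fx=4.5,fy=4.5,interpolation=cv2.INTER_CUBIC))
E
```

```text
(no output)
```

View pics/topc.png

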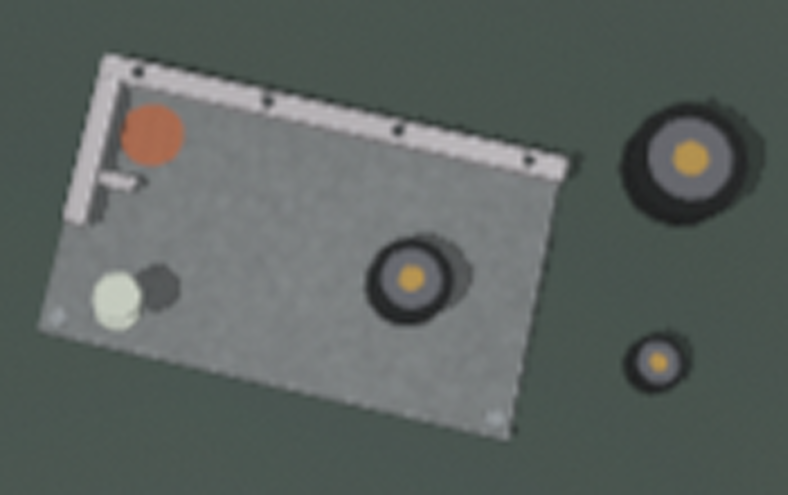

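Middle disc: top centre at crop (410,279), on the grey plate. The jig's rail corners are at (106,55) and (569,157), and its near corners at (40,329) and (508,438). The spool is out to the right.

```bash
python3 - <<'E'
from h import *
c=pickle.load(open('pics/top0.png.pkl','rb'))
P=lambda a,b,z: ray(c,255+(a+.5)/4.5-.5,150+(b+.5)/4.5-.5,z)
pts={'RL':(106,55,.022,75,125),'RR':(569,157,.022,75,-125),'NL':(40,329,.008,-75,125),'NR':(508,438,.008,-75,-125),'Cu':(152,135,.008,41,91)}
W=[];J=[]
for k,(a,b,z,x,y) in pts.items():
    w=P(a,b,z)[:2]; W.append(w);J.append((x/1e3,y/1e3)); print(k,w.round(4))
W=np.array(W);J=np.array(J);Wc=W-W.mean(0);Jc=J-J.mean(0)
th=np.arctan2((Jc[:,0]*Wc[:,1]-Jc[:,1]*Wc[:,0]).sum(),(Jc*Wc).sum())
R=np.array([[np.cos(th),-np.sin(th)],[np.sin(th),np.cos(th)]]); t=W.mean(0)-R@J.mean(0)
print('yaw',np.degrees(th),'t',t,'res mm',((W-(J@R.T+t))*1e3).round(1).tolist())
for n,(a,b,z) in {'coil':(408,281,.0265),'coildot':(411,278,.028),'bob':(117,299,.04),'big':(685,163,.03),'small':(656,362,.02)}.items():
    w=P(a,b,z)[:2]; print(n,w.round(4),'jig',((w-t)@R*1e3).round(1))
np.savez('jig.npz',th=th,t=t)
E
```

```text
Traceback (most recent call last):
  File "h.py", line 7, in ray
    d=np.array(c['rotation'])@np.array([(u-c['cx'])/f,(v-c['cy'])/f,1]); p=np.array(c['position'])
      ~~~~~~~~~~~~~~~~~~~~~~~^~~~~~~~~~~~~~~~~~~~~~~~~~~~~~~~~~~~~~~~~~
ValueError: matmul: Input operand 1 has a mismatch in its core dimension 0, with gufunc signature (n?,k),(k,m?)->(n?,m?) (size 3 is different from 4)
```

```bash
python3 - <<'E'
import cv2
i=cv2.imread('pics/side0.png')[190:310,250:410]
cv2.imwrite('pics/sidec.png',cv2.resize(i,None,fx=4.5,fy=4.5,interpolation=cv2.INTER_CUBIC))
E
```

```text
(no output)
```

View pics/sidec.png

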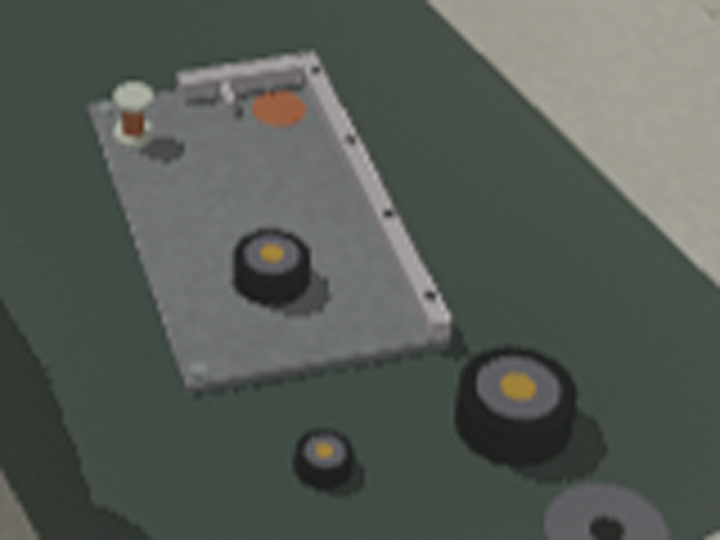

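The side crop agrees: the middle disc stands on the plate at crop (272,265), and both other discs are on the mat. The camera rotation is a quaternion, so I'll fix the helper.

```bash
python3 - <<'E'
s=open('h.py').read().replace("np.array(c['rotation'])","RM(c)")
s=s.replace("def snap","from scipy.spatial.transform import Rotation as Ro\ndef RM(c):\n    q=c['rotation']; return Ro.from_quat([q[1],q[2],q[3],q[0]]).as_matrix()\ndef snap",1)
open('h.py','w').write(s)
E
cat > m.py <<'E'
from h import *
c=pickle.load(open('pics/top0.png.pkl','rb')); s=pickle.load(open('pics/side0.png.pkl','rb'))
PT=lambda a,b,z: ray(c,255+(a+.5)/4.5-.5,150+(b+.5)/4.5-.5,z)
PS=lambda a,b,z: ray(s,250+(a+.5)/4.5-.5,190+(b+.5)/4.5-.5,z)
def fit(P,pts):
    W=[];J=[]
    for k,(a,b,z,x,y) in pts.items():
        W.append(P(a,b,z)[:2]);J.append((x/1e3,y/1e3))
    W=np.array(W);J=np.array(J);Wc=W-W.mean(0);Jc=J-J.mean(0)
    th=np.arctan2((Jc[:,0]*Wc[:,1]-Jc[:,1]*Wc[:,0]).sum(),(Jc*Wc).sum())
    R=np.array([[np.cos(th),-np.sin(th)],[np.sin(th),np.cos(th)]]); t=W.mean(0)-R@J.mean(0)
    print('yaw',np.degrees(th),'t',t,'res mm',((W-(J@R.T+t))*1e3).round(1).tolist())
    return th,R,t
th,R,t=fit(PT,{'RL':(106,55,.022,75,125),'RR':(569,157,.022,75,-125),'NL':(40,329,.008,-75,125),'NR':(508,438,.008,-75,-125),'Cu':(152,135,.008,41,91)})
for n,(a,b,z) in {'coil':(408,281,.0265),'coildot':(411,278,.028),'bob':(117,299,.04),'big':(685,163,.03),'small':(656,362,.02)}.items():
    w=PT(a,b,z)[:2]; print(n,w.round(4),'jig',((w-t)@R*1e3).round(1))
np.savez('jig.npz',th=th,t=t)
print('side')
th,R,t=fit(PS,{'RL':(316,52,.022,75,125),'RR':(449,322,.022,75,-125),'NL':(90,106,.008,-75,125),'NR':(189,381,.008,-75,-125),'Cu':(279,108,.008,41,91)})
for n,(a,b,z) in {'coildot':(272,253,.028)}.items():
    w=PS(a,b,z)[:2]; print(n,w.round(4),'jig',((w-t)@R*1e3).round(1))
E
python3 m.py
```

```text
yaw -11.977361553380511 t [ 0.59974948 -0.04530482] res mm [[-0.9, -0.7], [0.1, 0.1], [0.5, -0.9], [0.5, 1.1], [-0.1, 0.3]]
coil [ 0.5785 -0.0977] jig [ -9.9 -55.7]
coildot [ 0.5798 -0.0991] jig [ -8.4 -56.8]
bob [0.5634 0.0512] jig [-55.6  86.9]
big [ 0.6432 -0.2414] jig [  83.2 -182.8]
small [ 0.54   -0.2253] jig [ -21.  -188.5]
side
yaw -12.199736506130163 t [ 0.59702491 -0.04497228] res mm [[-0.6, -0.3], [-2.6, 0.1], [0.0, -3.1], [3.3, 2.4], [-0.1, 0.9]]
coildot [ 0.5777 -0.0983] jig [ -7.6 -56.2]
```

```bash
cat > g.py <<'E'
from h import *
d=np.load('jig.npz'); th=np.radians(-12.0); t=np.array([.5995,-.0453])
R2=np.array([[np.cos(th),-np.sin(th)],[np.sin(th),np.cos(th)]])
def j2w(x,y): return R2@np.array([x,y])/1e3+t
def w2j(p): return (np.array(p[:2])-t)@R2*1e3
def st():
    s=robot.get_state(); q=s['ee_rot']; M=Ro.from_quat([q[1],q[2],q[3],q[0]]).as_matrix()
    print('t',round(s['t'],2),'pos',np.round(s['position'],4),'jig',w2j(s['position']).round(1),'ytool jig deg',round(np.degrees(np.arctan2(M[1,1],M[0,1])-th),2),'tilt',np.round(M[:,2],3),'F',np.round(s['wrist_force'],1),'op',round(s['opening'],3))
    return s,M
def todelta(x,y,z,ang):
    "jig x,y mm; tcp z m; wanted angle of tool y in jig deg"
    s,M=st(); w=np.array([*j2w(x,y),z])
    a=np.degrees(np.arctan2(M[1,1],M[0,1])-th)
    print('delta tool mm',(M.T@(w-s['position'])*1e3).round(1),'turn',round(-np.radians((ang-a+180)%360-180),3))
E
python3 -c "
from g import *
todelta(-55,-56.5,.12,0); print(j2w(-55,-56.5))
s,M=st(); print(M.T@(np.array([.5,.35,.248])-s['position'])*1e3)"
```

```text
t 0.15 pos [0.2005 0.6441 0.2467] jig [-533.6  591.4] ytool jig deg -5.29 tilt [-0.    -0.001 -1.   ] F [-0.3 -0.   0.4] op 1.0
delta tool mm [-600.8  536.3  127.7] turn -0.092
[ 0.53395487 -0.0891302 ]
t 0.15 pos [0.2005 0.6441 0.2467] jig [-533.6  591.4] ytool jig deg -5.29 tilt [-0.    -0.001 -1.   ] F [-0.3 -0.   0.4] op 1.0
[-191.78149052  373.37156804   -0.94613424]
```

{"name": "arm_command", "arguments": {"deltas": [[-18,36,0,-0.02],[-18,36,0,-0.02],[-18,36,0,-0.02],[-18,36,0,-0.02],[-18,36,0,-0.012]], "gripper": -0.54}}

```text
t: 0.57
position: [0.343, 0.5153, 0.2428]
ee_rot: [-0.003, 0.768, 0.64, -0.004]
wrist_force: [0.4, -0.7, -0.0]
opening: 0.706
```

{"name": "arm_command", "arguments": {"deltas": [[-18,36,0,0],[-18,36,0,0],[-18,36,0,0],[-18,36,0,0],[-18,36,0,0]]}}

```text
t: 0.98
position: [0.5082, 0.3876, 0.2404]
ee_rot: [-0.003, 0.767, 0.641, -0.005]
wrist_force: [-0.2, 0.8, -0.6]
opening: 0.328
```

```bash
python3 -c "
from g import *
todelta(-55,-56.5,.12,0)"
```

```text
t 0.98 pos [0.5082 0.3876 0.2404] jig [-179.3  404.4] ytool jig deg 1.76 tilt [-0.011 -0.001 -1.   ] F [-0.2  0.8 -0.6] op 0.328
delta tool mm [-464.1  111.3  120.6] turn 0.031
```

{"name": "arm_command", "arguments": {"deltas": [[-38,9,5,0.01],[-38,9,5,0.01],[-38,9,5,0.01],[-38,9,5,0],[-38,9,5,0]]}}

```text
t: 1.4
position: [0.522, 0.1841, 0.2131]
ee_rot: [-0.002, 0.779, 0.627, -0.002]
wrist_force: [1.4, -0.7, 0.9]
opening: 0.231
```

{"name": "arm_command", "arguments": {"deltas": [[-38,9,6,0],[-38,9,6,0],[-38,9,6,0],[-38,9,6,0],[-38,9,6,0]]}}

```text
t: 1.82
position: [0.5232, -0.0209, 0.1817]
ee_rot: [-0.002, 0.778, 0.628, -0.002]
wrist_force: [1.6, -0.6, -0.2]
opening: 0.227
```

```bash
python3 -c "
from g import *
todelta(-55,-56.5,.12,0)"
```

```text
t 1.82 pos [ 0.5232 -0.0209  0.1817] jig [-79.7   8. ] ytool jig deg -0.24 tilt [-0.005  0.    -1.   ] F [ 1.6 -0.6 -0.2] op 0.227
delta tool mm [-64.3  25.3  61.6] turn -0.004
```

{"name": "arm_command", "arguments": {"deltas": [[-20,8,18,0],[-20,8,18,0],[-16,6,16,0],[-4,2,8,0],[0,0,0,0]]}}

```text
t: 2.23
position: [0.5314, -0.1, 0.1191]
ee_rot: [-0.0, 0.784, 0.621, -0.003]
wrist_force: [1.1, 0.6, -0.1]
opening: 0.232
```

```bash
python3 -c "
from g import *
todelta(-55,-56.5,.038,0); snap('wrist','w1.png'); snap('top','t1.png')"
```

```text
t 2.23 pos [ 0.5314 -0.1     0.1191] jig [-55.3 -67.7] ytool jig deg -1.26 tilt [-0.005 -0.004 -1.   ] F [ 1.1  0.6 -0.1] op 0.232
delta tool mm [11.6  0.4 81.1] turn -0.022
```

View pics/w1.png

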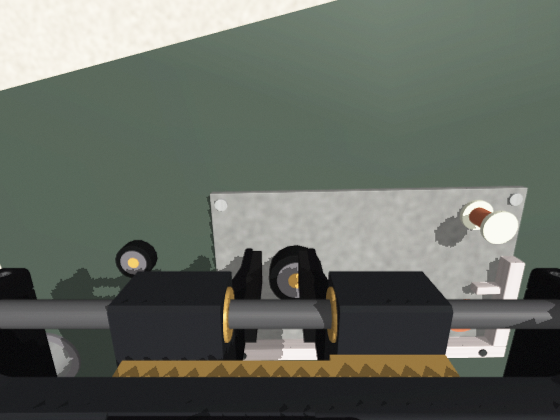

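The wrist view shows the two fingers at columns 252 and 312 with the coil at (295,275), so the tool is about 11 mm too far to −y. That agrees with the computed delta.

{"name": "arm_command", "arguments": {"deltas": [[6,0,20,-0.01],[6,0,20,-0.01],[0,0,18,0],[0,0,14,0],[0,0,5,0]]}}

```text
t: 2.75
position: [0.5418, -0.0763, 0.0483]
ee_rot: [0.004, 0.772, 0.635, 0.005]
wrist_force: [0.8, 0.3, 0.5]
opening: 0.231
```

```bash
python3 -c "
from g import *
todelta(-42,-56.5,.038,0); snap('wrist','w2.png'); snap('side','s2.png')
c=cv2.imread('pics/s2.png')[190:310,250:410]
cv2.imwrite('pics/s2c.png',cv2.resize(c,None,fx=4.5,fy=4.5,interpolation=2))"
```

```text
t 2.75 pos [ 0.5418 -0.0763  0.0483] jig [-50.  -42.3] ytool jig deg 0.86 tilt [ 0.012  0.001 -1.   ] F [0.8 0.3 0.5] op 0.231
delta tool mm [-14.4   7.6  10.3] turn 0.015
```

View pics/w2.png

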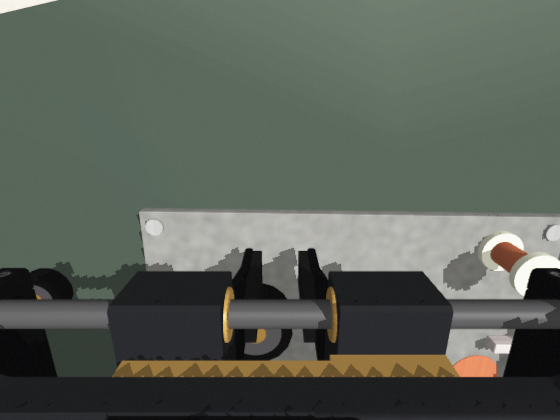

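View pics/s2c.png

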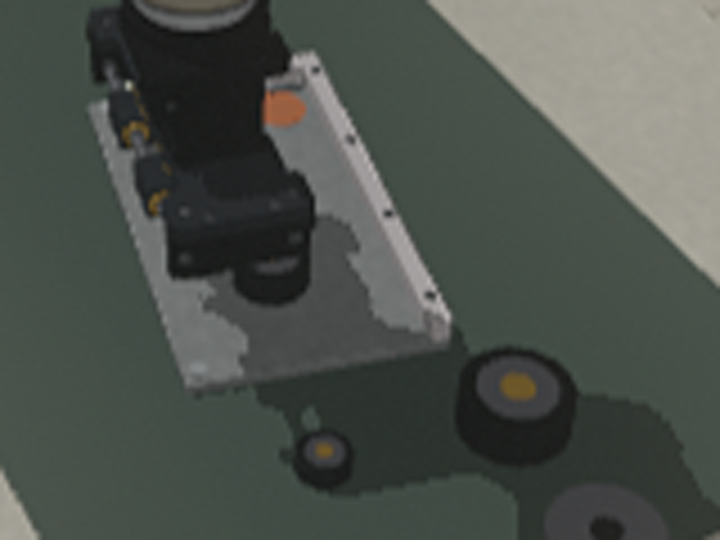

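{"name": "arm_command", "arguments": {"deltas": [[-4,0,0,0],[0,0,0,0],[0,0,0,0]]}}

```text
t: 3.1
position: [0.5434, -0.0798, 0.0521]
ee_rot: [0.005, 0.772, 0.636, 0.007]
wrist_force: [-0.5, 0.3, 0.2]
opening: 0.232
```

```bash
python3 -c "
from g import *
todelta(-50,-56.5,.038,0)"
```

```text
t 3.1 pos [ 0.5434 -0.0798  0.0521] jig [-47.7 -45.4] ytool jig deg 0.96 tilt [ 0.018  0.001 -1.   ] F [-0.5  0.3  0.2] op 0.232
delta tool mm [-11.1  -2.7  14.1] turn 0.017
```

{"name": "arm_command", "arguments": {"deltas": [[-6,-1,5,0.01],[-5,-1,5,0.005],[0,0,3,0]]}}

```text
t: 3.35
position: [0.541, -0.0916, 0.0409]
ee_rot: [0.007, 0.777, 0.629, 0.009]
wrist_force: [-0.8, 0.2, 1.1]
opening: 0.234
```

```bash
python3 -c "
from g import *
todelta(-44,-56.5,.038,0)"
```

```text
t 3.35 pos [ 0.541  -0.0916  0.0409] jig [-47.6 -57.4] ytool jig deg -0.0 tilt [ 0.024  0.001 -1.   ] F [-0.8  0.2  1.1] op 0.234
delta tool mm [0.9 3.5 3. ] turn -0.0
```

{"name": "arm_command", "arguments": {"deltas": [[0.5,6,2,0],[0,6,1,0],[0,6,0,0],[0,6,0,0],[0,4,0,0]]}}

```text
t: 3.77
position: [0.5691, -0.0983, 0.0367]
ee_rot: [0.006, 0.778, 0.628, 0.008]
wrist_force: [-0.5, -1.0, 0.6]
opening: 0.23
```

```bash
python3 -c "
from g import *
todelta(0,-56.5,.038,0);  snap('top','t3.png');snap('side','s3.png')
c=cv2.imread('pics/s3.png')[190:310,250:410];d=cv2.imread('pics/t3.png')[150:260,255:415]
cv2.imwrite('pics/c3.png',cv2.resize(np.vstack([c,d]),None,fx=2.6,fy=2.6,interpolation=2))"
```

```text
t 3.77 pos [ 0.5691 -0.0983  0.0367] jig [-18.7 -58.2] ytool jig deg -0.12 tilt [ 0.02   0.001 -1.   ] F [-0.5 -1.   0.6] op 0.23
delta tool mm [ 1.7 18.8 -1. ] turn -0.002
```

View pics/c3.png

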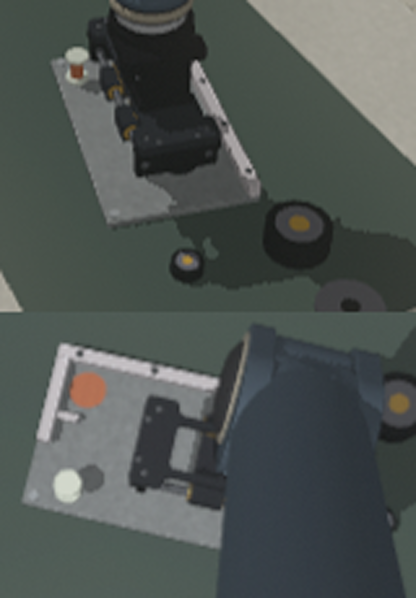

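The gripper hides the coil in both views, with the TCP at jig (−19,−58). I'll go on pushing and look with the wrist camera.

{"name": "arm_command", "arguments": {"deltas": [[0.5,5,-0.5,0],[0.5,5,0,0],[0,5,0,0]]}}

```text
t: 4.12
position: [0.5841, -0.1001, 0.0374]
ee_rot: [0.005, 0.778, 0.629, 0.008]
wrist_force: [-0.8, 0.1, -0.3]
opening: 0.234
```

```bash
python3 -c "
from g import *
todelta(12,-56.5,.038,0);  snap('wrist','w4.png')"
```

```text
t 4.12 pos [ 0.5841 -0.1001  0.0374] jig [ -3.7 -56.8] ytool jig deg -0.1 tilt [ 0.019  0.001 -1.   ] F [-0.8  0.1 -0.3] op 0.234
delta tool mm [ 0.4 15.7 -0.3] turn -0.002
```

View pics/w4.png

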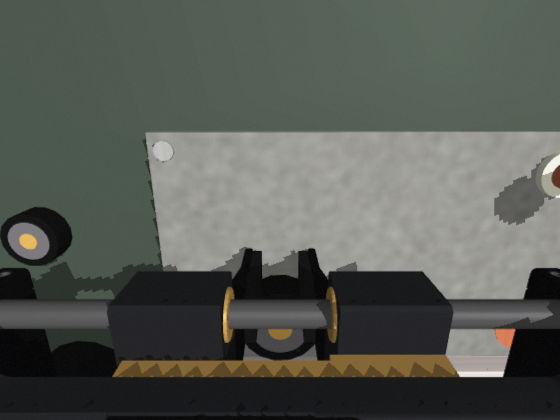

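The wrist view shows the coil cradled centrally between the fingers, with its brass dot at about (281,333).

```bash
python3 -c "
from g import *
c=pickle.load(open('pics/w4.png.pkl','rb'))
print(w2j(ray(c,281,331,.028)))
for p in [(147,132)]: print(w2j(ray(c,*p,.008)))
i=c['img'][230:420,200:360];cv2.imwrite('pics/w4c.png',cv2.resize(i,None,fx=3,fy=3))"
```

```text
[ 27.09898329 -56.46551987]
[ -75.75897889 -122.31731663]
```

View pics/w4c.png

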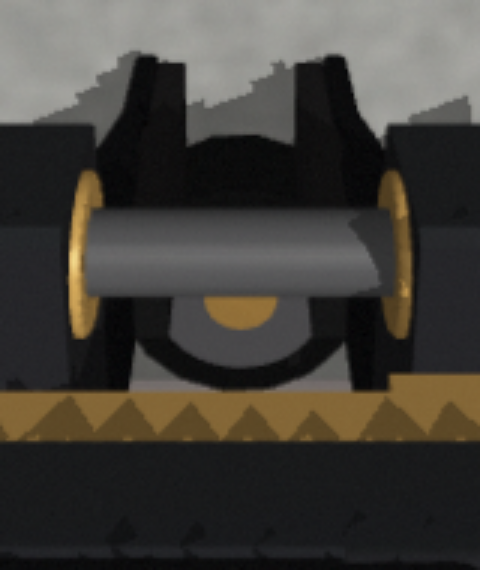

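{"name": "arm_command", "arguments": {"deltas": [[0,5,0,0],[0,4,0,0],[0,3,0,0],[0,2,0,0]]}}

```text
t: 4.5
position: [0.599, -0.1032, 0.0376]
ee_rot: [0.004, 0.778, 0.629, 0.007]
wrist_force: [-5.5, 1.5, 3.2]
opening: 0.231
```

{"name": "arm_command", "arguments": {"deltas": [[0,2,0,0],[0,1,0,0]]}}

```text
t: 4.67
position: [0.5989, -0.1032, 0.0369]
ee_rot: [0.001, 0.778, 0.629, 0.004]
wrist_force: [-1.8, 1.2, 1.2]
opening: 0.233
```

```bash
python3 -c "
from g import *
todelta(12,-56.5,.038,0);  snap('wrist','w5.png')
c=pickle.load(open('pics/w5.png.pkl','rb'))
i=c['img'][230:420,200:360];cv2.imwrite('pics/w5c.png',cv2.resize(i,None,fx=3,fy=3))"
```

```text
t 4.67 pos [ 0.5989 -0.1032  0.0369] jig [ 11.5 -56.7] ytool jig deg -0.08 tilt [ 0.008  0.004 -1.   ] F [-1.8  1.2  1.2] op 0.233
delta tool mm [ 0.2  0.5 -1.1] turn -0.001
```

View pics/w5c.png

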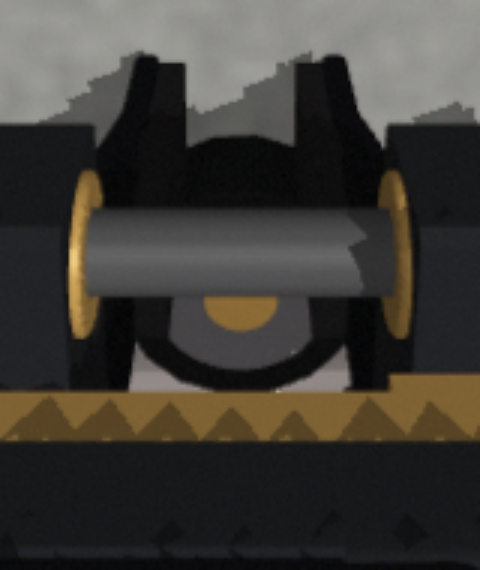

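Force rose to 5.7 N and the TCP stopped at jig x 11.5, so the coil is against the rail at about y −56.5. I'll hold briefly, then back off.

{"name": "arm_command", "arguments": {"deltas": [[0,1.5,0,0],[0,1.5,0,0],[0,1,0,0]]}}

```text
t: 4.97
position: [0.5992, -0.1032, 0.0363]
ee_rot: [-0.002, 0.778, 0.629, 0.002]
wrist_force: [-3.5, 0.3, 3.4]
opening: 0.226
```

{"name": "arm_command", "arguments": {"deltas": [[0,-6,0,0],[0,-10,0,0],[0,-10,-3,0],[0,-6,-15,0],[0,0,-20,0]]}}

```text
t: 5.38
position: [0.5652, -0.0964, 0.0722]
ee_rot: [-0.001, 0.778, 0.629, 0.002]
wrist_force: [-0.1, -0.2, 0.9]
opening: 0.232
```

{"name": "arm_command", "arguments": {"deltas": [[0,0,-15,-0.11],[0,0,-5,-0.11],[0,0,0,-0.11],[0,0,0,-0.11],[0,0,0,-0.11]], "gripper": -1}}

```text
t: 5.8
position: [0.5655, -0.0963, 0.0998]
ee_rot: [0.007, 0.568, 0.823, 0.005]
wrist_force: [0.3, -0.4, 0.2]
opening: 0.012
```

```bash
python3 -c "
from g import *
todelta(22,-105,.09,65);  snap('wrist','w6.png')"
```

```text
t 5.8 pos [ 0.5655 -0.0963  0.0998] jig [-22.6 -57. ] ytool jig deg 32.83 tilt [ 0.017  0.001 -1.   ] F [ 0.3 -0.4  0.2] op 0.012
delta tool mm [-64.5  11.3  10.3] turn -0.561
```

View pics/w6.png

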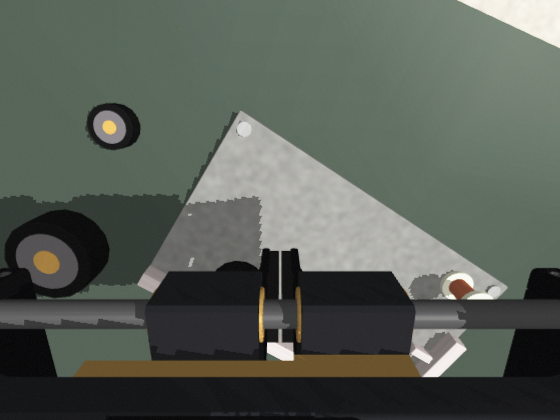

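{"name": "arm_command", "arguments": {"deltas": [[-13,2,0,-0.115],[-13,0,0,-0.115],[-13,-2,0,-0.115],[-13,-4,0,-0.115],[0,0,0,-0.1]]}}

```text
t: 6.27
position: [0.5888, -0.1438, 0.102]
ee_rot: [0.011, 0.309, 0.951, 0.003]
wrist_force: [-0.1, -0.7, -0.5]
opening: 0.005
```

```bash
python3 -c "
from g import *
todelta(22,-105,.06,65);  snap('wrist','w7.png')
snap('top','t7.png')
c=cv2.imread('pics/t7.png')[130:290,240:440]; cv2.imwrite('pics/t7c.png',cv2.resize(c,None,fx=3.5,fy=3.5,interpolation=2))"
```

```text
t 6.27 pos [ 0.5888 -0.1438  0.102 ] jig [ 10.  -98.6] ytool jig deg 66.06 tilt [ 0.022 -0.    -1.   ] F [-0.1 -0.7 -0.5] op 0.005
delta tool mm [-12.8  -1.6  42.2] turn 0.018
```

View pics/w7.png

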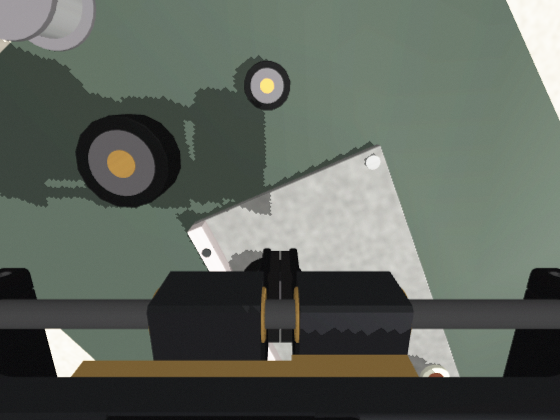

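View pics/t7c.png

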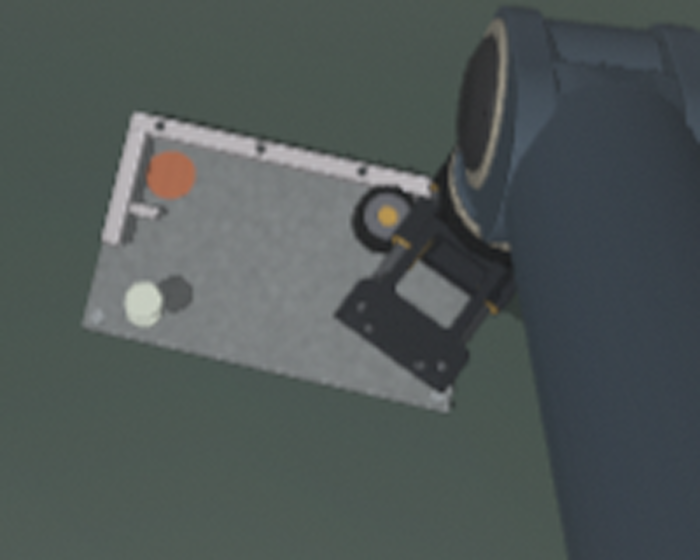

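The top view shows the coil visually touching the rail, its top centre at crop (387,216). The gripper is behind it, on the −y side.

```bash
python3 -c "
from g import *
c=pickle.load(open('pics/t7.png.pkl','rb'))
print(w2j(ray(c,240+387.5/3.5-.5,130+216.5/3.5-.5,.028)))"
```

```text
[ 40.85990316 -56.85313036]
```

{"name": "arm_command", "arguments": {"deltas": [[-12,-2,15,0.02],[-2,0,18,0],[0,0,15,0],[0,0,8,0],[0,0,2,0]]}}

```text
t: 6.78
position: [0.5997, -0.149, 0.0441]
ee_rot: [0.012, 0.329, 0.944, 0.005]
wrist_force: [1.0, -0.3, -0.6]
opening: 0.005
```

```bash
python3 -c "
from g import *
todelta(26,-90,.038,65)"
```

```text
t 6.78 pos [ 0.5997 -0.149   0.0441] jig [  21.7 -101.4] ytool jig deg 63.58 tilt [ 0.026  0.002 -1.   ] F [ 1.  -0.3 -0.6] op 0.005
delta tool mm [ 1.4 12.   6.3] turn -0.025
```

{"name": "arm_command", "arguments": {"deltas": [[0,5,4,-0.02],[0,4,2,0],[0,2,0,0]]}}

```text
t: 7.03
position: [0.6065, -0.1386, 0.0383]
ee_rot: [0.012, 0.32, 0.947, 0.005]
wrist_force: [-0.1, 0.1, -0.2]
opening: 0.006
```

```bash
python3 -c "
from g import *
todelta(27,-60,.038,65)"
```

```text
t 7.03 pos [ 0.6065 -0.1386  0.0383] jig [ 26.3 -89.8] ytool jig deg 64.67 tilt [ 0.026  0.002 -1.   ] F [-0.1  0.1 -0.2] op 0.006
delta tool mm [12.1 27.3  0.5] turn -0.006
```

Next I slide along the rail in steps of about 5 mm.

{"name": "arm_command", "arguments": {"deltas": [[2,4,0,0],[2,4.5,0,0],[2.2,4.5,0,0],[2.2,4.5,0,0],[2.2,4.5,0,0]]}}

```text
t: 7.45
position: [0.6116, -0.1129, 0.04]
ee_rot: [0.012, 0.321, 0.947, 0.005]
wrist_force: [-0.9, -0.6, -0.5]
opening: 0.008
```

```bash
python3 -c "
from g import *
todelta(27,0,.038,65); snap('top','t8.png')
c=cv2.imread('pics/t8.png')[130:290,240:440]; cv2.imwrite('pics/t8c.png',cv2.resize(c,None,fx=3.5,fy=3.5,interpolation=2))"
```

```text
t 7.45 pos [ 0.6116 -0.1129  0.04  ] jig [ 25.9 -63.6] ytool jig deg 64.59 tilt [ 0.026  0.001 -1.   ] F [-0.9 -0.6 -0.5] op 0.008
delta tool mm [26.4 57.9  2.4] turn -0.007
```

View pics/t8c.png

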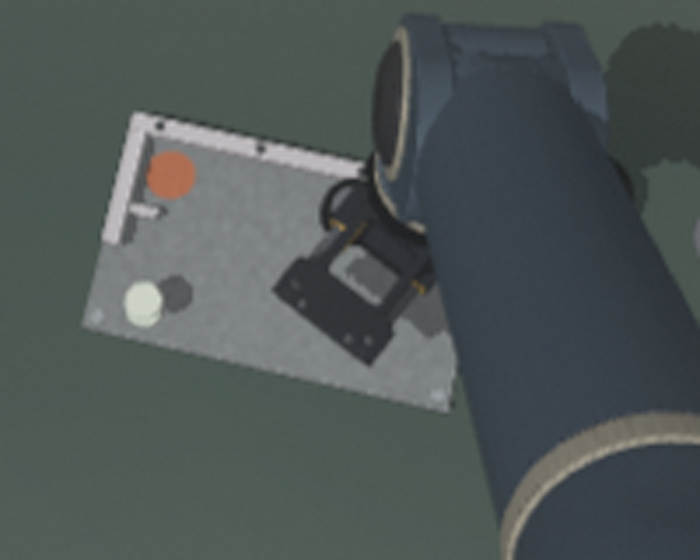

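The coil's left edge moved from crop column 353 to 321 and it is still at the rail, so it is following. I'll continue.

{"name": "arm_command", "arguments": {"deltas": [[2.2,5.5,1,0],[2.2,5.5,1,0],[2.2,5.5,0,0],[2.2,5.5,0,0],[2.2,5.5,0,0]]}}

```text
t: 7.92
position: [0.6183, -0.083, 0.0382]
ee_rot: [0.01, 0.321, 0.947, 0.003]
wrist_force: [-4.0, -1.5, 2.0]
opening: 0.008
```

```bash
python3 -c "
from g import *
todelta(27,62,.038,65)"
```

```text
t 7.92 pos [ 0.6183 -0.083   0.0382] jig [ 26.2 -33. ] ytool jig deg 64.53 tilt [ 0.021 -0.001 -1.   ] F [-4.  -1.5  2. ] op 0.008
delta tool mm [40.1 86.1  0.5] turn -0.008
```

{"name": "arm_command", "arguments": {"deltas": [[2.5,5.5,0,0],[2.5,5.5,0,0],[2.5,5.5,0,0],[2.5,5.5,0,0],[2.5,5.5,0,0]]}}

```text
t: 8.33
position: [0.6252, -0.0506, 0.0381]
ee_rot: [0.009, 0.321, 0.947, 0.003]
wrist_force: [-3.1, -2.5, 1.1]
opening: 0.004
```

```bash
python3 -c "
from g import *
todelta(27,62,.038,65); snap('top','t9.png')
c=cv2.imread('pics/t9.png')[130:290,240:440]; cv2.imwrite('pics/t9c.png',cv2.resize(c,None,fx=3.5,fy=3.5,interpolation=2))"
```

```text
t 8.33 pos [ 0.6252 -0.0506  0.0381] jig [26.2  0.2] ytool jig deg 64.53 tilt [ 0.02  -0.001 -1.   ] F [-3.1 -2.5  1.1] op 0.004
delta tool mm [25.9 56.1  0.3] turn -0.008
```

View pics/t9c.png

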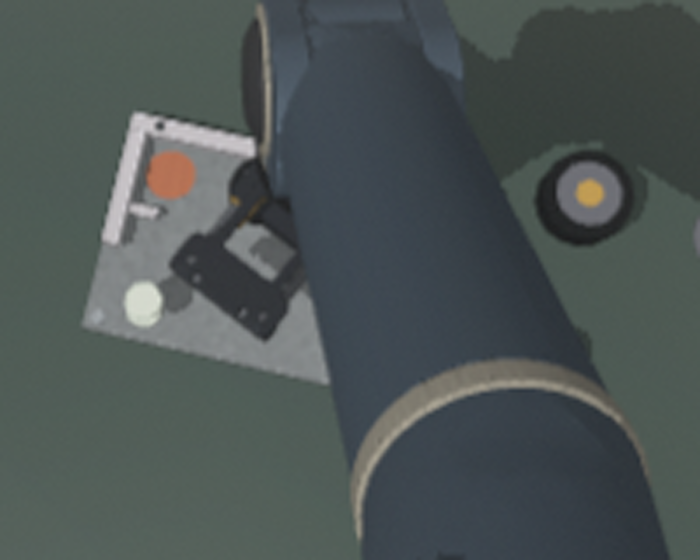

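The coil's left edge is at crop column ≈230, still at the rail. The gripper body is well above the bobbin. I'll continue.

{"name": "arm_command", "arguments": {"deltas": [[2.5,5.5,0,0],[2.5,5.5,0,0],[2.5,5.5,0,0],[2.5,5.5,0,0],[2.5,5.5,0,0]]}}

```text
t: 8.8
position: [0.6324, -0.0171, 0.0381]
ee_rot: [0.009, 0.321, 0.947, 0.003]
wrist_force: [-2.0, -0.9, 1.7]
opening: 0.009
```

{"name": "arm_command", "arguments": {"deltas": [[2.2,5,0,0],[2,4,0,0],[1.5,3,0,0]]}}

```text
t: 9.05
position: [0.6359, -0.001, 0.0381]
ee_rot: [0.009, 0.32, 0.947, 0.004]
wrist_force: [-2.0, -0.9, 0.7]
opening: 0.006
```

```bash
python3 -c "
from g import *
todelta(27,62,.038,65); snap('top','t10.png')
c=cv2.imread('pics/t10.png')[140:240,250:390]; cv2.imwrite('pics/t10c.png',cv2.resize(c,None,fx=5,fy=5,interpolation=2))"
```

```text
t 9.05 pos [ 0.6359 -0.001   0.0381] jig [26.4 50.9] ytool jig deg 64.66 tilt [ 0.02   0.001 -1.   ] F [-2.  -0.9  0.7] op 0.006
delta tool mm [ 4.2 10.3  0.2] turn -0.006
```

View pics/t10c.png

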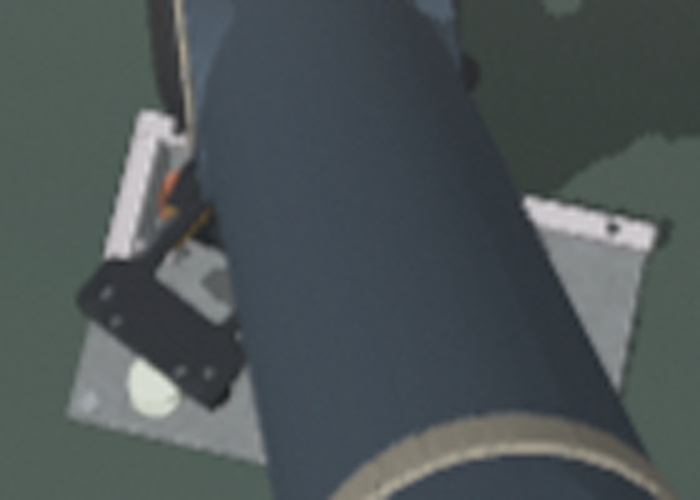

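Coil edge at crop (185,180), with a copper sliver still showing. About 11 mm remain, which I'll do slowly while watching the force.

{"name": "arm_command", "arguments": {"deltas": [[1.3,3,0,0],[1,2.2,0,0],[1,2,0,0]]}}

```text
t: 9.35
position: [0.6378, 0.0081, 0.0381]
ee_rot: [0.009, 0.32, 0.947, 0.004]
wrist_force: [-2.0, -2.1, 0.5]
opening: 0.008
```

{"name": "arm_command", "arguments": {"deltas": [[0.8,2,0,0],[0.8,2,0,0]]}}

```text
t: 9.52
position: [0.6385, 0.011, 0.0381]
ee_rot: [0.009, 0.32, 0.947, 0.003]
wrist_force: [-3.8, -6.7, 3.4]
opening: 0.005
```

```bash
python3 -c "
from g import *
todelta(27,62,.038,65)"
```

```text
t 9.52 pos [0.6385 0.011  0.0381] jig [26.4 63.2] ytool jig deg 64.66 tilt [ 0.018 -0.001 -1.   ] F [-3.8 -6.7  3.4] op 0.005
delta tool mm [-1.  -0.8  0.1] turn -0.006
```

{"name": "arm_command", "arguments": {"deltas": [[0.8,2,0,0],[0.8,2,0,0]]}}

```text
t: 9.68
position: [0.6385, 0.011, 0.0382]
ee_rot: [0.008, 0.321, 0.947, -0.0]
wrist_force: [-3.7, -5.1, 3.5]
opening: 0.008
```

{"name": "arm_command", "arguments": {"deltas": [[-2,-4,0,0],[-4,-10,0,0],[-4,-12,0,0],[-2,-5,-15,0],[0,0,-25,0]]}}

```text
t: 10.1
position: [0.6275, -0.0225, 0.0759]
ee_rot: [0.007, 0.321, 0.947, 0.0]
wrist_force: [0.2, -1.2, 0.3]
opening: 0.006
```

{"name": "arm_command", "arguments": {"deltas": [[0,-10,-30,0],[0,-30,-20,0],[0,-35,0,0],[0,-35,0,0],[0,-30,0,0]]}}

```text
t: 10.52
position: [0.5489, -0.1326, 0.1385]
ee_rot: [0.019, 0.317, 0.948, 0.006]
wrist_force: [-0.4, -1.2, 0.1]
opening: 0.007
```

```bash
python3 -c "
from g import *
st(); snap('top','t11.png'); snap('side','s11.png')
c=cv2.imread('pics/t11.png')[140:240,250:390]; cv2.imwrite('pics/t11c.png',cv2.resize(c,None,fx=5,fy=5,interpolation=2))
c=cv2.imread('pics/s11.png')[180:280,260:400]; cv2.imwrite('pics/s11c.png',cv2.resize(c,None,fx=5,fy=5,interpolation=2))"
```

```text
t 10.52 pos [ 0.5489 -0.1326  0.1385] jig [-31.4 -96. ] ytool jig deg 65.08 tilt [ 0.04   0.    -0.999] F [-0.4 -1.2  0.1] op 0.007
```

View pics/t11c.png

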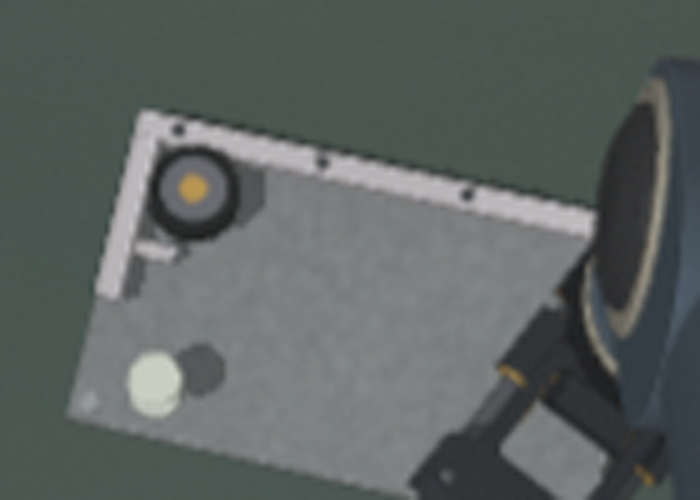

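View pics/s11c.png

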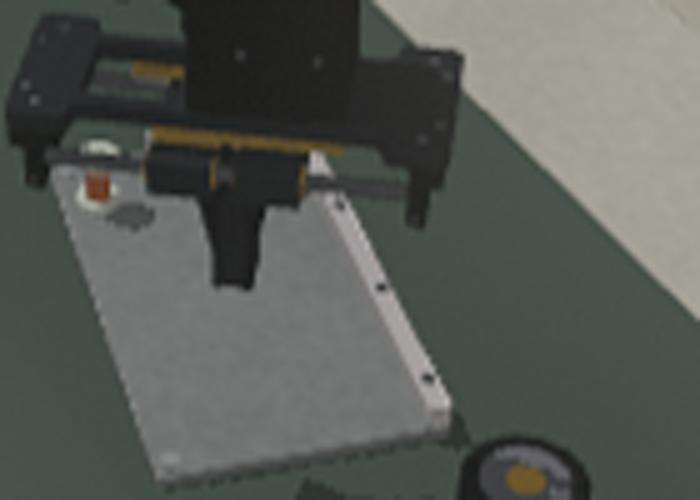

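The coil's top centre is at crop (194,188) in the nest, and the copper disc is covered. The bobbin at (155,382) looks unmoved. I'll check both numerically.

```bash
python3 -c "
from g import *
c=pickle.load(open('pics/t11.png.pkl','rb'))
f=lambda a,b,z:w2j(ray(c,250+(a+.5)/5-.5,140+(b+.5)/5-.5,z))
print('coil-nest',f(194,188,.028)-[41,91]); print('coil rim',f(193.5,192.5,.026)-[41,91]);print('bobbin',f(154,379,.04), 'was -55.6 86.9')"
```

```text
coil-nest [0.35270825 0.38677424]
coil rim [-1.28927783  0.24638602]
bobbin [-54.0065327   87.72278986] was -55.6 86.9
```

```bash
python3 -c "
from g import *
robot.hand_in(); st()"
```

```text
the job is handed in; nothing more can be done
the job is handed in; nothing more can be done
```

The coil is home in the corner nest, and I handed the job in after about 10.5 s of the 45 s allowed. No verdict is reported at hand-in.

- **Push to the rail:** I cradled the coil between the slightly open fingertips and pushed it straight across the plate. It met the rail about 148 mm short of home. The force rose to 5.7 N and the tool stopped. The top camera then put the coil at x = 40.9 mm in the jig's axes, where 41 mm means touching.
- **Slide into the corner:** I used the shut fingertips angled 25° towards the rail, so the push also held the coil against it. Top-view pictures along the way showed it still at the rail, though the arm partly hid it towards the end. At the end stop the force rose to about 8 N and the tool stopped.
- **Last checks:** After backing off, the top camera put the coil's centre 0.4 mm from home in both x and y. A rougher estimate from its rim put it 1.3 mm short in x. It lies flat, as far as the picture shows.
- **Bystanders:** The bobbin measured within 2 mm of its start, which is measurement noise. I did not measure the spool, flux bottle or screwdriver again, but the arm never came near them. The final side view of the nest was blocked by the gripper, so the home position rests on the top camera and the contact forces.

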